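# Third hand for screwing a wiring box to a wood strip

## Robot

A 6-joint arm with a two-finger parallel gripper is mounted at the origin on the work surface. World frame = base frame: x ahead of the robot, y to its left, z up, the work surface at z = 0. Lengths are in m, angles in rad, forces in N, time in s.
With the tool pointing down it reaches from about 0.3 to 0.825 m from the base axis. Payload 5.4 kg.
Tool frame: the origin (TCP) lies at the very end of the fingers, on their centre line; the grasp point (between the pads) lies 19 mm behind it; z points along the fingers, x is the direction in which the jaws open and shut, and the axes are right-handed (so a half turn about z gives the same grasp; the last joint's range is limited). The gripper opens to 92 mm and grips with 3 to 60 N. Pads are 20 mm wide; open, the fingers measure 128 mm over their backs; the gripper's body (75 mm by 189 mm) begins 69 mm behind the grasp point.
Start: joints at [-1.366, 0.158, 1.597, -0, 1.386, -0.21], TCP at [0.232, -0.526, 0.215] pointing down, gripper open.
Joint ranges: [-2.91, 2.91], [-0.94, 2.29], [0.18, 2.7], [-1.29, 4.43], [0.17, 2.64], [-3, 3]. Speed limits (rad/s): [2.57, 2.57, 3.14, 3.14, 3.14, 3.14].

## Interface

Orientations are given as a rotation vector (axis times angle).
In Python, from workcell import bot gives the robot as it stands. Calls block until the motion is done:
- bot.goto(position, orientation): joint-space move of the TCP to a pose.
- bot.line_to(position, rot=None, max_speed=0.15): straight line of the TCP; rot=None keeps the orientation; max_speed is the mean speed in m/s.
- bot.set_joints(angles): joint-space move.
- bot.set_gripper(opening, newtons=None): opening from 0.0 (shut) to 1.0 (fully open); newtons is the grip in N (None keeps the last); returns when the fingers have stopped.
- bot.hold(seconds).
- bot.inverse_kinematics(position, orientation): joint angles nearest the present ones, or None.
- bot.read_camera(name): name is "scene" or "top"; returns a dict with "pixels" (400x640x3 uint8, blue, green, red), "fx", "fy", "cx", "cy" (pixels), "R" (3x3) and "t" (3): a world point X has camera coordinates R X + t. Camera axes: x right, y down, z forward; pixel columns grow to the right and rows downward; lengths in m; the calibration is good to about 2 mm. A picture is of the moment at which its call begins. There is no depth.
A pose or a line that the arm cannot do raises bot.MotionError and nothing moves.
- bot.job_done(): hands the job in, once; it reports no verdict.
Readings, each from a call of its own:
- bot.current_clock(): time.
- bot.current_joints(): joint angles.
- bot.current_joint_vel(): joint speeds.
- bot.current_effort(): joint torques, N m.
- bot.current_ee_pos(): TCP position.
- bot.current_tool_rot(): TCP orientation.
- bot.current_contact_force(): force on the tool from outside, world axes, zero at the start.
- bot.current_ft_torque(): the same for the moment, N m.
- bot.current_opening(): opening from 0.0 (shut) to 1.0 (fully open).
Only numpy, scipy, OpenCV 4.12 (cv2) and the standard library are available. Lean on these libraries where they do the work, as an engineer would, in place of code of your own. Each camera call takes 0.05 s, during which the arm holds its last target. There are 200 camera calls.

## Task

Lift the loose cover off the wiring box and lay it the same way up in the middle of the round grip pad, and let go of it. Then be my third hand: with the box flat on the bench, press its end squarely against the middle of the sprung wood strip so that the strip is pushed back about half of its travel (a steady push of about 10 N on the strip), and finish while still holding it there so I can screw it on. Leave everything else on the bench where it is.

Things in the scene. Friction and masses are not known exactly. Their poses are not given: they have to be found in the camera images.
- box: open-topped grey plastic wiring box on the bench, 96 long (x) x 62 wide (y) x 50 mm high, walls 4 mm, 0.17 to 0.34 kg, friction on the bench about 1. Origin at the centre of its underside; its +x end faces the strip, at first 30 to 65 mm away, a little askew and off to one side. Can be gripped from above across its 62 mm width.
- cover: loose grey plastic cover on the box, 60 g, axes along the box's: flange 102 (x) x 68 (y) x 5 mm; under it a lip 80 x 46 x 4 mm inside the box mouth, 4 mm play, lifts straight up; on top a grip rib 44 long (x), 14 thick (y), 22 mm high. Origin: centre of the lip's underside, 46 mm above the box's underside; flange 4 to 9, rib 9 to 31 mm above the origin.
- pad: round dark silicone grip pad, fixed flat on the bench, 180 mm diameter, 4 mm thick; origin at the centre of its underside, so the cover lies on it with its origin 4 mm above the bench
- jig: fixture fixed to the bench: a wooden rail 140 mm wide, 54 mm high, with two spring plungers carrying a sliding wood strip before it. Origin on the bench below the middle of the strip's front face at rest; x points from strip to rail, the way the strip is pushed; y along the strip. Rail and foot span x 68 to 130 mm. Only the box lies in front of the strip.
- strip_face (a point): centre of the wood strip's front face (moves with the strip), 24 mm above the bench; the strip is 140 mm wide (y), 45 mm high, 18 mm thick; axes as the jig's
- strip (a joint): how far the strip is pushed back, m: 0 at rest (springs slack) to 0.050 at its end stop; the springs push back with 0.4 N per mm (25 mm is 10 N, 15 mm is 6 N, 40 mm is 16 N)
- screwdriver: leave alone: screwdriver lying near the middle of the bench along x, 190 mm long, black handle towards the robot; origin at its underside
- jar: leave alone: closed glass jar of finishing nails, 64 mm diameter, 95 mm high, steel cap; origin at the centre of its underside
- level: leave alone: aluminium torpedo level standing on its edge at the left, 230 x 22 x 44 mm high; origin at the centre of its underside
- pliers: leave alone: steel locking pliers lying at the right, about 210 mm long and 16 mm high; origin at the middle of the underside
- organizer: leave alone: round organizer, 136 mm diameter, 55 mm high, black clip-on lid (shut); origin at the centre of its underside
- tape: leave alone: black tape measure lying flat, 68 mm across, 32 mm high; origin on the underside below the round part's centre
Not all that is in view belongs to the job. Several things have the shape of the jig; the one meant has the colours described above.

How it is judged:
By the outcome, as a careful person would: the job done as asked, in the order asked, and still so for the second after the job is handed in, while the arm keeps its last pose, push and grip.
It also fails if it takes over 56 s, if anything falls off the work surface, if the arm or the gripper's body presses on something with over 40 N, if the wrist force passes 120 N, or if a joint passes its speed limit or range.

## Working session

There is one attempt and no reset: what is moved stays moved. The work goes in short steps, each a Python script; the robot and the scene stay as the last script left them, time stands still between calls to the robot, and variables do not carry over. Pictures are saved under pics/ and viewed, about 8 in all and at most 12, crops included, and the job is handed in when it is done.

```bash
mkdir -p pics; ls; python3 - <<'E'
from workcell import bot
import cv2,numpy as np
for n in("scene","top"):
    c=bot.read_camera(n);cv2.imwrite(f"pics/{n}0.png",c["pixels"])
    print(n,c["fx"],c["fy"],c["cx"],c["cy"],np.round(c["R"],3).tolist(),np.round(c["t"],3), -c["R"].T@c["t"])
print(bot.current_clock(),bot.current_tool_rot())
E
```

```text
pics
scene 440.2265359073672 440.2265359073672 329.585757446238 202.26426776406325 [[-0.776, 0.631, 0.001], [0.493, 0.607, -0.624], [-0.394, -0.483, -0.782]] [ 0.424 -0.173  1.647] [1.06317132 0.6328055  1.17953875]
top 456.01775133580594 456.01775133580594 325.4571758500018 197.89256515086473 [[0.007, -1.0, 0.003], [-0.986, -0.008, -0.164], [0.164, -0.002, -0.986]] [-0.067  0.502  1.537] [ 0.243087   -0.06058793  1.59855884]
0.1 [-2.63023961e+00  1.71574676e+00  1.94614904e-03]
```

View pics/top0.png

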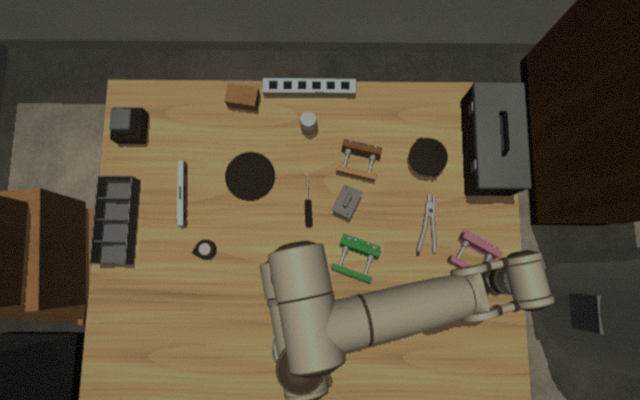

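View pics/scene0.png

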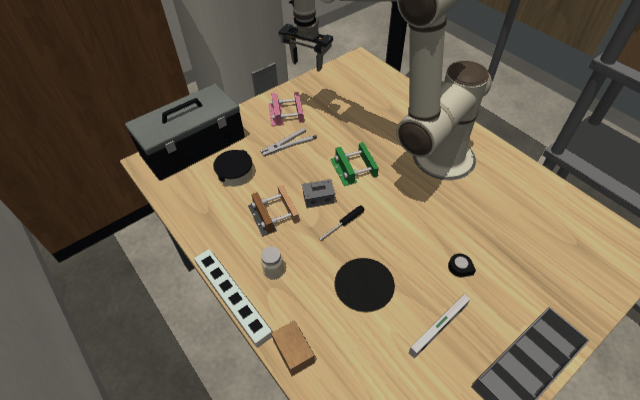

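The top view shows the box and cover at about (347,203), and the wood jig with its strip at (357,173) and rail at (361,147). The pad is at (250,176). The green and pink jigs are decoys. Next I'll look closer with enlarged crops.

```bash
python3 - <<'E'
import cv2,numpy as np
t=cv2.imread("pics/top0.png");s=cv2.imread("pics/scene0.png")
a=cv2.resize(t[130:230,290:400],None,fx=5,fy=5,interpolation=cv2.INTER_CUBIC)[:, :400]
a=cv2.resize(t[130:230,320:400],None,fx=5,fy=5,interpolation=cv2.INTER_CUBIC)
b=cv2.resize(s[165:245,240:340],None,fx=4,fy=4,interpolation=cv2.INTER_CUBIC)
o=np.zeros((500,800,3),np.uint8);o[:,:400]=a;o[:320,400:800]=b
cv2.imwrite("pics/crop0.png",o)
E
```

```text
(no output)
```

View pics/crop0.png

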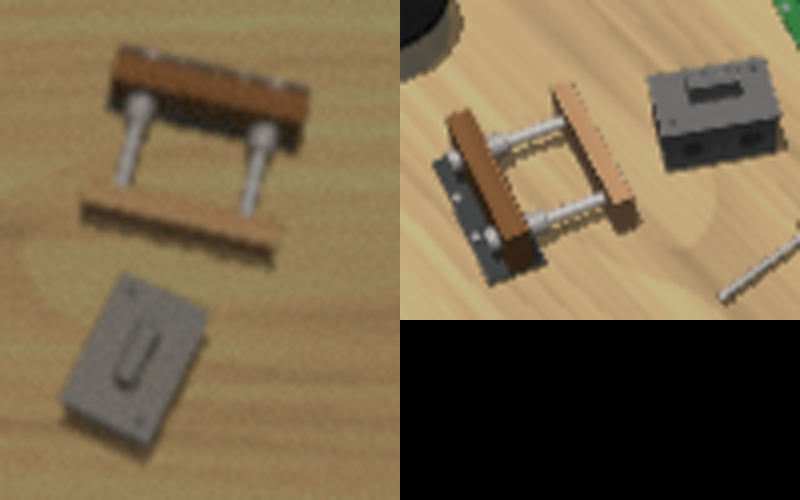

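```bash
cat > h.py <<'E'
import cv2,numpy as np
from workcell import bot
def ray(c,uv,z):
    """pixel -> world point on plane z"""
    d=c["R"].T@np.array([(uv[0]-c["cx"])/c["fx"],(uv[1]-c["cy"])/c["fy"],1.])
    o=-c["R"].T@c["t"]; return o+d*(z-o[2])/d[2]
def proj(c,X):
    p=c["R"]@np.asarray(X)+c["t"]; return np.array([c["cx"]+c["fx"]*p[0]/p[2],c["cy"]+c["fy"]*p[1]/p[2]])
def blobs(c,lo,hi,roi,n=1,amin=15,k=0):
    x0,y0,x1,y1=roi
    m=cv2.inRange(cv2.cvtColor(c["pixels"],cv2.COLOR_BGR2HSV),np.array(lo),np.array(hi))
    w=np.zeros_like(m);w[y0:y1,x0:x1]=m[y0:y1,x0:x1]
    if k: w=cv2.morphologyEx(w,cv2.MORPH_OPEN,np.ones((k,k)))
    cs=cv2.findContours(w,cv2.RETR_EXTERNAL,cv2.CHAIN_APPROX_NONE)[0]
    return sorted([q for q in cs if cv2.contourArea(q)>=amin],key=cv2.contourArea)[::-1][:n],w
E
python3 - <<'E'
from h import *
T=bot.read_camera("top");S=bot.read_camera("scene")
for nm,c,pts in(("top",T,dict(bench=(330,185),flange=(341,206),strip=(352,172),rail=(360,147),pad=(250,176))),
  ("scene",S,dict(bench=(300,180),flange=(308,190),stripfront=(288,200),striptop=(287,195),rail=(260,200),pad=(365,285)))):
    H=cv2.cvtColor(c["pixels"],cv2.COLOR_BGR2HSV)
    for k,(u,v) in pts.items(): print(nm,k,H[v-1:v+2,u-1:u+2].reshape(-1,3).mean(0).round())
# pad
for c,roi in((T,(215,145,285,205)),(S,(325,250,405,315))):
    q,_=blobs(c,(0,0,0),(179,255,50),roi);e=cv2.fitEllipse(q[0]);print("pad",e,ray(c,e[0],.004))
    P=np.array([ray(c,p[0],.004)[:2] for p in q[0]]);(cc,r)=cv2.minEnclosingCircle(P.astype(np.float32));print(cc,r)
# manual corners (top crop, offset 320,130 scale 5)
f=lambda p:((p[0]-2)/5+320,(p[1]-2)/5+130)
C=[ray(T,f(p),.055) for p in((125,272),(208,310),(150,440),(62,400))]
print(np.round(C,4)); print([np.linalg.norm(C[i]-C[i-1]).round(4) for i in range(4)])
print("rib",ray(T,f((135,355)),.077))
g=lambda p:((p[0]-400-2)/4+240,(p[1]-2)/4+165)
C=[ray(S,g(p),.055) for p in((648,75),(766,58),(781,120),(664,138))]
print(np.round(C,4)); print([np.linalg.norm(C[i]-C[i-1]).round(4) for i in range(4)])
# strip top corners scene: top near (front) edge and back edge
C=[ray(S,g(p),.0465) for p in((573,84),(635,203),(613,208),(553,88))]
print("strip",np.round(C,4)); print([np.linalg.norm(C[i]-C[i-1]).round(4) for i in range(4)])
E
```

```text
top bench [ 20. 105. 149.]
top flange [ 19.  28. 106.]
top strip [ 16. 120. 139.]
top rail [ 14. 157. 108.]
top pad [22. 84. 37.]
scene bench [ 18.  99. 178.]
scene flange [ 16.   7. 111.]
scene stripfront [ 14. 114. 188.]
scene striptop [ 16. 108. 190.]
scene rail [ 15. 129. 132.]
scene pad [28. 23. 29.]
pad ((249.68624877929688, 175.99327087402344), (45.752716064453125, 47.48577117919922), 72.35270690917969) [0.58586398 0.20756326 0.004     ]
(0.5866949558258057, 0.20674997568130493) 0.08640836179256439
pad ((364.2638244628906, 284.48443603515625), (51.48396301269531, 58.618934631347656), 100.62641906738281) [0.58816992 0.21354191 0.004     ]
(0.5861193537712097, 0.2110486775636673) 0.0884220078587532
[[ 0.5493 -0.1292  0.055 ]
 [ 0.5231 -0.1863  0.055 ]
 [ 0.4327 -0.1463  0.055 ]
 [ 0.4598 -0.0862  0.055 ]]
[np.float64(0.0993), np.float64(0.0628), np.float64(0.0988), np.float64(0.0659)]
rib [ 0.48779854 -0.1350105   0.077     ]
[[ 0.5183 -0.1863  0.055 ]
 [ 0.4287 -0.1382  0.055 ]
 [ 0.4624 -0.0772  0.055 ]
 [ 0.5492 -0.1231  0.055 ]]
[np.float64(0.0704), np.float64(0.1017), np.float64(0.0697), np.float64(0.0982)]
strip [[ 0.5696 -0.2245  0.0465]
 [ 0.6041 -0.0899  0.0465]
 [ 0.6208 -0.097   0.0465]
 [ 0.5854 -0.2316  0.0465]]
[np.float64(0.0172), np.float64(0.139), np.float64(0.0181), np.float64(0.1392)]
```

```bash
python3 - <<'E'
from h import *
T=bot.read_camera("top");S=bot.read_camera("scene")
for c,roi,v in((T,(328,180,366,222),85),(S,(298,172,340,210),85)):
    q,_=blobs(c,(0,0,v),(179,60,255),roi)
    P=np.array([ray(c,p[0],.055)[:2] for p in q[0]]).astype(np.float32)
    (cc,wh,a)=cv2.minAreaRect(P);print("cover",np.round(cc,4),np.round(wh,4),a)
f=lambda p:((p[0]-2)/5+320,(p[1]-2)/5+130)
a,b=[ray(T,f(p),.0465)[:2] for p in((84,188),(282,230))]
d=a-b;L=np.linalg.norm(d);d/=L;print("strip back edge",a,b,L,np.degrees(np.arctan2(d[1],d[0]))-90)
x=np.array([d[1],-d[0]]);print("front centre",(a+b)/2-.018*x)
# rail top edges z=.054
for p in((118,48),(308,90)):print(ray(T,f(p),.054))
E
```

```text
cover [ 0.4896 -0.1371] [0.0673 0.1008] 63.966346740722656
cover [ 0.4894 -0.1325] [0.0674 0.1009] 63.43513488769531
strip back edge [ 0.61047893 -0.10094482] [ 0.58161027 -0.23885699] 0.14090127020425824 -11.822809635584136
front centre [ 0.57842646 -0.16621296]
[ 0.70964021 -0.12428086  0.054     ]
[ 0.68027735 -0.25729542  0.054     ]
```

Both views agree on the cover: about (0.4895, -0.135), yaw -26.3°, size 101×67 mm against 102×68 given. I'll pick it up and place it on the pad.

```bash
cat >> h.py <<'E'
from scipy.spatial.transform import Rotation as Ro
def down(deg):
    a=np.radians(deg);c,s=np.cos(a),np.sin(a)
    return Ro.from_matrix(np.array([[c,s,0],[s,-c,0],[0,0,-1.]])).as_rotvec()
E
python3 - <<'E'
from h import *
r=down(63.7);p=np.array([.4895,-.135,0])
print(bot.inverse_kinematics(p+[0,0,.15],r))
bot.set_gripper(.6,15)
bot.goto(p+[0,0,.13],r);print("t",bot.current_clock())
bot.line_to(p+[0,0,.058],max_speed=.1)
print(bot.current_contact_force())
bot.set_gripper(0,15);print("open",bot.current_opening(),bot.current_contact_force())
bot.line_to(p+[0,0,.13],max_speed=.1)
print("lift",bot.current_opening(),bot.current_contact_force(),bot.current_clock())
c=bot.read_camera("scene");cv2.imwrite("pics/s1.png",c["pixels"])
cv2.imwrite("pics/s1c.png",cv2.resize(c["pixels"][100:250,220:420],None,fx=3,fy=3))
E
```

```text
[-5.07481566e-01  4.37737810e-02  1.85261347e+00 -4.44089210e-16
  1.24520540e+00 -1.61925630e+00]
t 2.725
[-0.74384227  0.37707133  0.59046759]
open 0.1492577048649059 [ 0.00166748 -0.55643271  0.38272578]
lift 0.15006812631456135 [ 0.63348833 -0.89580654 -1.71379195] 5.15
```

View pics/s1c.png

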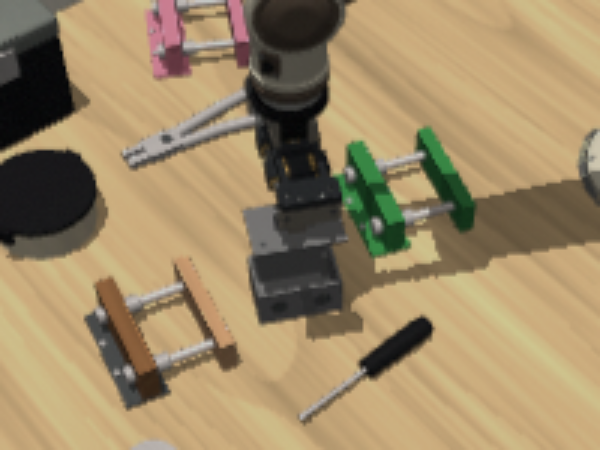

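The cover is held (jaw gap 13.8 mm on the 14 mm rib) and the box is open below it. Now to place it on the pad.

```bash
python3 - <<'E'
from h import *
r=down(90);p=np.array([.5865,.2085,0])
e=bot.current_ee_pos();bot.line_to([e[0],e[1],.18],max_speed=.15)
bot.goto(p+[0,0,.1],r);print(bot.current_clock())
bot.line_to(p+[0,0,.022],max_speed=.1)
f0=bot.current_contact_force()[2]
for z in np.arange(.020,.0125,-.001):
    bot.line_to(p+[0,0,z],max_speed=.02)
    f=bot.current_contact_force()[2];print(round(z,4),round(f-f0,2))
    if f-f0>1.0:break
bot.set_gripper(.5,15)
bot.line_to(p+[0,0,.1],max_speed=.12)
print(bot.current_opening(),bot.current_clock())
bot.goto([.42,-.02,.25],down(75))
T=bot.read_camera("top");S=bot.read_camera("scene")
np.save("pics/T2.npy",T,allow_pickle=True);np.save("pics/S2.npy",S,allow_pickle=True)
print(bot.current_clock())
a=cv2.resize(T["pixels"][130:230,215:400],(740,400),interpolation=cv2.INTER_CUBIC)
cv2.imwrite("pics/t2c.png",a);cv2.imwrite("pics/s2.png",S["pixels"])
E
```

```text
7.05
0.02 -0.4
0.019 -0.35
0.018 -0.88
0.017 -0.57
0.016 0.83
0.015 6.23
0.498378080102335 10.975
12.2917
```

View pics/t2c.png

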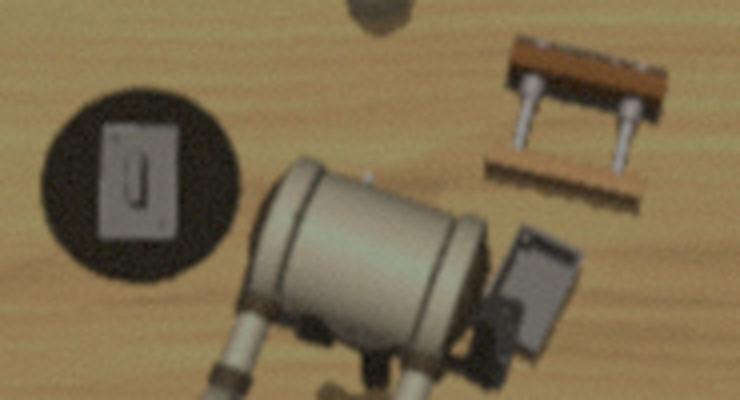

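View pics/s2.png

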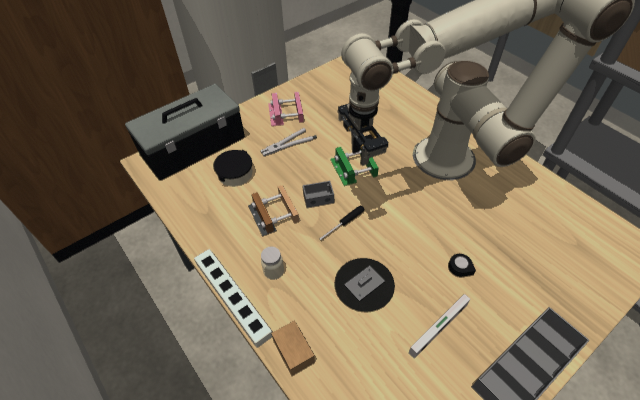

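The cover lies centred on the dark pad, rib up. The box and jig are visible, so now I'll measure them more closely.

```bash
python3 - <<'E'
from h import *
T=np.load("pics/T2.npy",allow_pickle=True).item();S=np.load("pics/S2.npy",allow_pickle=True).item()
q,_=blobs(T,(0,0,70),(179,75,255),(232,155,266,195));P=np.array([ray(T,p[0],.013)[:2] for p in q[0]]).astype(np.float32)
print("cover",cv2.minAreaRect(P))
# box silhouette rim in scene: low saturation
q,w=blobs(S,(0,0,0),(179,55,255),(298,172,340,212))
hull=cv2.convexHull(q[0])[:,0];print("box px",cv2.approxPolyDP(hull,2.0,True)[:,0].tolist())
# strip: front top edge in top view
V=cv2.GaussianBlur(T["pixels"],(3,3),0).max(2).astype(float)
E=[]
for u in range(339,374):
    v0=172+(u-336.5)*8/38; r=np.arange(int(v0)-4,int(v0)+6); g=V[r+1,u]-V[r-1,u]
    i=g.argmin(); 
    if 0<i<len(r)-1:
        a,b,c=g[i-1:i+2];E.append((u,r[i]+.5*(a-c)/(a-2*b+c)))
E=np.array(E);k=np.polyfit(E[:,0],E[:,1],1);res=E[:,1]-np.polyval(k,E[:,0]);ok=abs(res)<1;k=np.polyfit(E[ok,0],E[ok,1],1)
print(len(E),ok.sum(),res.std(),k)
pts=[ray(T,(u,np.polyval(k,u)),.0465)[:2] for u in(336.5,374.5)];d=pts[0]-pts[1]
print("top front edge",pts,np.linalg.norm(d),np.degrees(np.arctan2(d[1],d[0]))-90)
s=cv2.resize(S["pixels"][180:235,245:335],None,fx=8,fy=8,interpolation=cv2.INTER_CUBIC)
cv2.imwrite("pics/s2c.png",s)
E
```

```text
cover ((0.5877861976623535, 0.20789670944213867), (0.1017046645283699, 0.0675441324710846), 0.4490981101989746)
box px [[329, 181], [333, 202], [307, 207], [303, 185]]
35 35 0.0890976835170859 [ 0.23841458 89.5263199 ]
top front edge [array([ 0.60135639, -0.10132373]), array([ 0.57015456, -0.23351654])] 0.13582522958679408 -13.280612228975457
```

View pics/s2c.png

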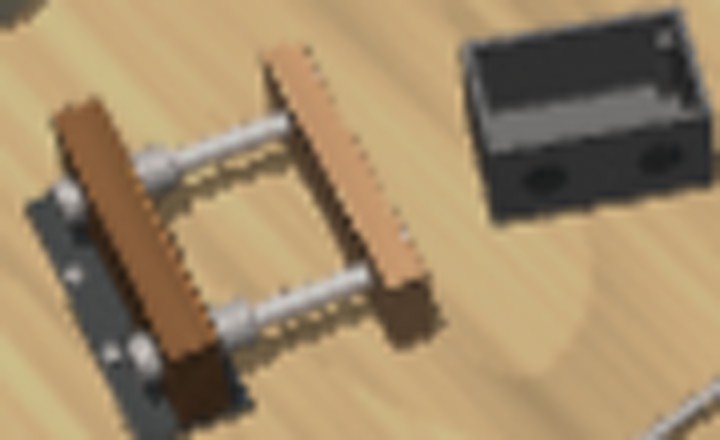

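```bash
python3 - <<'E'
from h import *
T=np.load("pics/T2.npy",allow_pickle=True).item();S=np.load("pics/S2.npy",allow_pickle=True).item()
g=lambda p:((p[0]+.5)/8-.5+245,(p[1]+.5)/8-.5+180)
B=np.array([ray(S,g(p),.05)[:2] for p in((462,42),(682,10),(712,118),(488,148))],np.float32)
print("box scene",cv2.minAreaRect(B),B.mean(0))
C=np.array([ray(S,g(p),.0465)[:2] for p in((305,47),(430,272),(385,290),(268,48))]);print("strip scene",C.tolist(),[np.linalg.norm(C[i]-C[i-1]).round(4) for i in range(4)])
# top: V profile along strip line at several row offsets
V=T["pixels"].max(2).astype(np.float32);R=T["pixels"]
u=np.arange(328,384,1.).astype(np.float32)
prof=lambda I,o:cv2.remap(I,(u-.238*o).reshape(1,-1).astype(np.float32),(.23841*u+89.526+o).reshape(1,-1).astype(np.float32),cv2.INTER_LINEAR)[0]
hsv=cv2.cvtColor(R,cv2.COLOR_BGR2HSV).astype(np.float32)
print(u[0]);print("dark",np.mean([prof(V,o) for o in(1.5,2,2.5)],0).astype(int).tolist())
print("topsat",np.mean([prof(hsv[...,1],o) for o in(-1.5,-2.5,-3.5)],0).astype(int).tolist())
print("tophue",np.mean([prof(hsv[...,0],o) for o in(-1.5,-2.5,-3.5)],0).round(0).astype(int).tolist())
E
```

```text
box scene ((0.4901178479194641, -0.13301940262317657), (0.061103805899620056, 0.09578724205493927), 61.840187072753906) [ 0.4897104 -0.1333161]
strip scene [[0.5696199625979717, -0.22487878264234018], [0.5999090186108309, -0.09522049357187057], [0.6193400085304133, -0.09934139460272484], [0.5821252158292697, -0.2343252536244621]] [np.float64(0.0157), np.float64(0.1331), np.float64(0.0199), np.float64(0.14)]
328.0
dark [148, 147, 148, 147, 145, 145, 146, 141, 111, 75, 66, 69, 70, 68, 68, 68, 71, 71, 66, 68, 70, 68, 66, 68, 67, 68, 66, 67, 68, 67, 68, 68, 69, 70, 70, 68, 70, 70, 71, 68, 68, 70, 71, 68, 68, 70, 86, 118, 144, 149, 149, 149, 148, 147, 148, 149]
topsat [107, 107, 108, 110, 110, 109, 108, 109, 112, 116, 117, 119, 117, 116, 115, 114, 118, 120, 120, 120, 120, 120, 120, 122, 121, 119, 120, 121, 123, 121, 120, 122, 121, 123, 121, 121, 122, 121, 120, 118, 116, 119, 120, 121, 121, 121, 119, 114, 109, 111, 110, 107, 106, 106, 108, 108]
tophue [19, 19, 19, 19, 19, 19, 19, 19, 18, 17, 17, 17, 17, 16, 16, 17, 16, 16, 16, 17, 17, 16, 16, 16, 16, 16, 16, 16, 16, 16, 16, 16, 16, 16, 16, 16, 15, 16, 16, 15, 16, 16, 16, 16, 16, 16, 17, 18, 19, 19, 19, 19, 19, 19, 20, 20]
```

Box: (0.4897, -0.135), yaw about -27°. Strip front centre: about (0.5855, -0.164), yaw about -13.5°. That leaves a 52 mm gap, inside the 30–65 mm given. I'll grip the box and slide it up close.

```bash
cat >> h.py <<'E'
SC=np.array([.5855,-.164,0]);JY=-13.5
X=np.array([np.cos(np.radians(JY)),np.sin(np.radians(JY)),0]);Y=np.array([-X[1],X[0],0])
def at(s,lat=0,z=.010): return SC+X*(s-.048)+Y*lat+[0,0,z]   # s: box end relative to the measured strip face
E
python3 - <<'E'
from h import *
p=np.array([.4897,-.135,0]);r=down(63)
bot.set_gripper(1.0,30)
bot.goto(p+[0,0,.12],r)
bot.line_to(p+[0,0,.010],max_speed=.1)
print(bot.current_contact_force().round(2))
bot.set_gripper(0,30);print("gap mm",bot.current_opening()*92,bot.current_contact_force().round(2),bot.current_clock())
bot.line_to(at(-.015),down(90+JY),max_speed=.05)
f=bot.current_contact_force();print(f.round(2),f@X,f@Y,bot.current_ft_torque().round(3),bot.current_opening()*92,bot.current_clock())
e=bot.current_ee_pos();print(e-at(-.015))
T=bot.read_camera("top");S=bot.read_camera("scene")
o=np.zeros((600,720,3),np.uint8)
o[:280]=cv2.resize(T["pixels"][140:210,310:400],(720,560)[:2],interpolation=cv2.INTER_CUBIC)[:280] if 0 else cv2.resize(T["pixels"][140:175,310:400],(720,280),interpolation=cv2.INTER_CUBIC)
o[280:600]=cv2.resize(S["pixels"][180:220,245:335],(720,320),interpolation=cv2.INTER_CUBIC)
cv2.imwrite("pics/c3.png",o);np.save("pics/S3.npy",S,allow_pickle=True);np.save("pics/T3.npy",T,allow_pickle=True)
E
```

```text
[ 0.64 -0.42  0.87]
gap mm 61.93953505875516 [-1.61 -0.59  2.08] 15.6833
[-1.67  0.8   4.56] -1.8068636403631804 0.3922329939143605 [-0.053  0.202  0.02 ] 61.85449897526817 16.5833
[ 1.15831461e-04 -4.29137924e-05  1.84613429e-04]
```

View pics/c3.png

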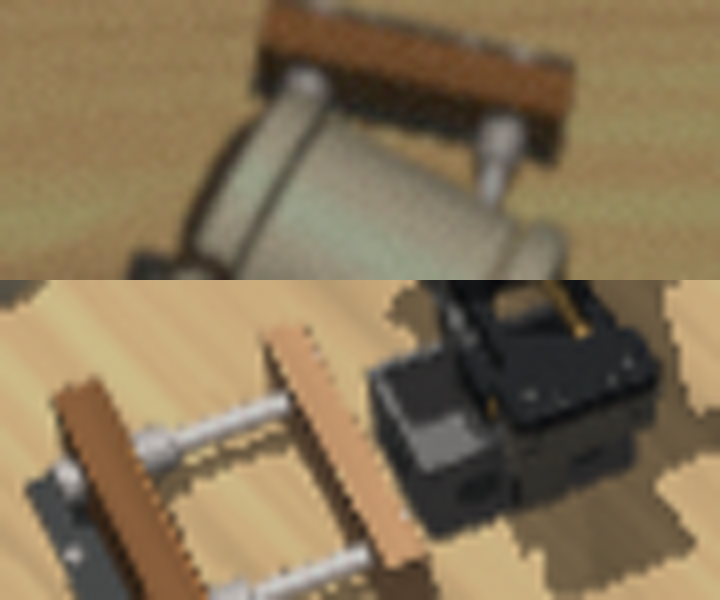

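```bash
python3 - <<'E'
from h import *
S=np.load("pics/S3.npy",allow_pickle=True).item()
g=lambda p:((p[0]+.5)/8-.5+245,(p[1]-280+.5)/8-.5+180)
for n,pp,z in(("strip",((305,327),(430,552),(385,570),(268,328)),.0465),("box",((370,373),(418,470)),.05),("boxbottom",((434,540),),0.0)):
    for p in pp:
        w=ray(S,g(p),z)-SC;print(n,"x %.1f y %.1f"%(w@X*1e3,w@Y*1e3))
E
```

```text
strip x -1.2 y -62.9
strip x -2.0 y 70.2
strip x 17.8 y 70.8
strip x 13.1 y -69.2
box x -15.4 y -24.6
box x -13.3 y 31.9
boxbottom x -17.6 y 31.7
```

```bash
python3 - <<'E'
from h import *
S=np.load("pics/S3.npy",allow_pickle=True).item()
cv2.imwrite("pics/c3b.png",cv2.resize(S["pixels"][182:222,272:314],None,fx=14,fy=14,interpolation=cv2.INTER_LANCZOS4))
E
```

```text
(no output)
```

View pics/c3b.png

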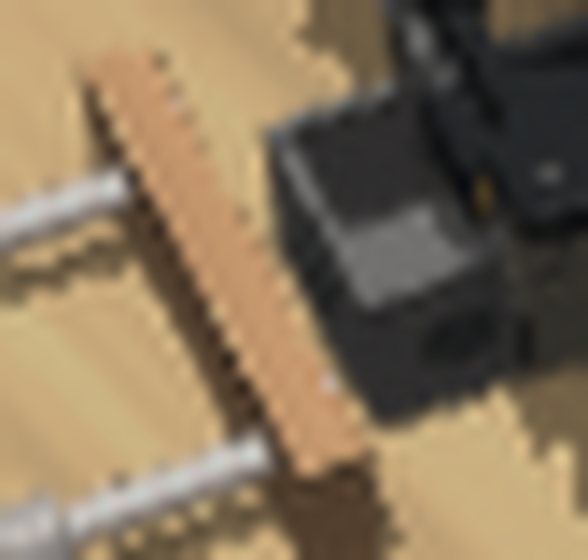

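```bash
python3 - <<'E'
from h import *
S=np.load("pics/S3.npy",allow_pickle=True).item()
g=lambda p:((p[0]+.5)/14-.5+272,(p[1]+.5)/14-.5+182)
for n,pp,z in(("strip",((152,50),(368,447),(300,475),(90,70)),.0465),("box",((272,132),(372,308)),.05),("boxbottom",((383,425),),0.0)):
    for p in pp:
        w=ray(S,g(p),z)-SC;print(n,"x %.1f y %.1f"%(w@X*1e3,w@Y*1e3))
E
```

```text
strip x -0.9 y -64.7
strip x -0.8 y 69.2
strip x 16.5 y 69.9
strip x 15.0 y -65.3
box x -16.3 y -25.3
box x -16.7 y 34.6
boxbottom x -18.1 y 31.1
```

The box end is parallel to the strip within about 0.5° and sits roughly 1.5–2 mm to one side. I'll shift it 1.5 mm and push in steps while logging force.

```bash
python3 - <<'E'
from h import *
L=-.0015
bot.line_to(at(-.012,L),max_speed=.03)
D=[]
for s in np.arange(-.010,.0201,.0025):
    bot.line_to(at(s,L),max_speed=.03);bot.hold(.1)
    f=np.mean([bot.current_contact_force() for _ in range(3)],0);m=bot.current_ft_torque();e=bot.current_ee_pos()
    D.append((s,f@X));print("s %.1f act %.1f F %.2f lat %.2f z %.2f Mz %.3f"%(s*1e3,((e-SC)@X+.048)*1e3,f@X,f@Y,f[2],m[2]),m.round(2))
    if -f@X>16:break
print(bot.current_clock(),bot.current_opening()*92)
E
```

```text
s -10.0 act -10.3 F -4.25 lat 1.05 z 6.30 Mz 0.010 [0.26 0.34 0.01]
s -7.5 act -7.6 F -4.02 lat 0.14 z 6.63 Mz 0.034 [0.23 0.32 0.03]
s -5.0 act -5.1 F -3.59 lat 0.07 z 5.95 Mz 0.012 [0.3  0.38 0.01]
s -2.5 act -2.6 F -3.37 lat 0.20 z 6.49 Mz 0.058 [0.21 0.39 0.06]
s 0.0 act -0.2 F -3.70 lat 0.03 z 5.19 Mz -0.011 [ 0.26  0.39 -0.01]
s 2.5 act 2.0 F -5.29 lat -1.00 z 8.01 Mz 0.032 [0.25 0.58 0.03]
s 5.0 act 4.2 F -6.68 lat -0.23 z 9.97 Mz -0.083 [ 0.31  0.71 -0.08]
s 7.5 act 6.2 F -7.58 lat -0.57 z 11.06 Mz -0.022 [ 0.35  0.99 -0.02]
s 10.0 act 8.2 F -10.05 lat -0.19 z 11.95 Mz -0.082 [ 0.37  1.23 -0.08]
s 12.5 act 10.2 F -11.54 lat -0.09 z 14.00 Mz 0.035 [0.44 1.61 0.03]
s 15.0 act 12.3 F -12.17 lat -0.92 z 14.59 Mz 0.028 [0.47 1.82 0.03]
s 17.5 act 14.3 F -13.57 lat -1.19 z 16.44 Mz 0.069 [0.48 2.09 0.07]
s 20.0 act 16.3 F -15.58 lat -0.59 z 16.85 Mz 0.048 [0.51 2.39 0.05]
21.4917 61.89705468767745
```

Contact came at s≈-0.5 mm, but the downward load (17 N) is growing and adding bench friction. I'll check the tilt and relieve z.

```bash
python3 - <<'E'
from h import *
L=-.0015
def rep(t):
    bot.hold(.15);f=np.mean([bot.current_contact_force() for _ in range(3)],0);e=bot.current_ee_pos()
    zt=Ro.from_rotvec(bot.current_tool_rot()).as_matrix()[:,2];w=e-SC
    print(t,"act %.1f lat %.1f z %.2f F %.2f fz %.2f tiltX %.2f tiltY %.2f deg"%((w@X+.048)*1e3,w@Y*1e3,e[2]*1e3,f@X,f[2],np.degrees(zt@X),np.degrees(zt@Y)));return f[2]
fz=rep("now");z=.010
while fz>4 and z<.0145:
    z+=.0008;bot.line_to(at(.020,L,z),max_speed=.02);fz=rep("zc %.1f"%(z*1e3))
print(bot.current_clock())
E
```

```text
now act 16.3 lat -1.3 z 9.97 F -15.31 fz 17.77 tiltX -0.50 tiltY 0.03 deg
zc 10.8 act 16.3 lat -1.3 z 9.97 F -12.77 fz 12.50 tiltX -0.48 tiltY 0.03 deg
zc 11.6 act 16.3 lat -1.3 z 9.99 F -9.31 fz 5.44 tiltX -0.46 tiltY 0.03 deg
zc 12.4 act 16.0 lat -1.2 z 9.98 F -7.62 fz 0.68 tiltX -0.49 tiltY 0.04 deg
22.8417
```

```bash
python3 - <<'E'
from h import *
L=-.0018
def rep(t):
    bot.hold(.12);f=np.mean([bot.current_contact_force() for _ in range(3)],0);e=bot.current_ee_pos();m=bot.current_ft_torque()
    zt=Ro.from_rotvec(bot.current_tool_rot()).as_matrix()[:,2];w=e-SC;a=(w@X+.048)*1e3
    print(t,"act %.1f lat %.1f z %.2f F %.2f fz %.2f Mz %.2f tiltX %.2f"%(a,w@Y*1e3,e[2]*1e3,f@X,f[2],m[2],np.degrees(zt@X)));return f[2],a
z=.0120;s=.020;th=.3;a=16
for i in range(14):
    if a>24.0:break
    s+=min(.002,max(.0006,(24.5-a)*1e-3));th=min(.75,th+.1)
    r=(Ro.from_rotvec(-np.radians(th)*Y)*Ro.from_rotvec(down(90+JY))).as_rotvec()
    bot.line_to(at(s,L,z),r,max_speed=.03);fz,a=rep("s %.1f zc %.1f"%(s*1e3,z*1e3))
    z+=np.clip((fz-3)*.00013,-.0008,.0008)
bot.line_to(at(s,L,z),r,max_speed=.03);rep("end s %.4f zc %.4f"%(s,z));print(bot.current_opening()*92,bot.current_clock())
S=bot.read_camera("scene");np.save("pics/S4.npy",S,allow_pickle=True)
cv2.imwrite("pics/c4.png",cv2.resize(S["pixels"][182:222,250:314],None,fx=12,fy=12,interpolation=cv2.INTER_LANCZOS4))
E
```

```text
s 22.0 zc 12.0 act 17.2 lat -1.3 z 9.94 F -11.78 fz 6.21 Mz 0.02 tiltX -0.22
s 24.0 zc 12.4 act 18.8 lat -1.2 z 9.99 F -10.44 fz 4.60 Mz 0.02 tiltX -0.16
s 26.0 zc 12.6 act 20.5 lat -1.2 z 9.97 F -12.47 fz 4.64 Mz -0.04 tiltX -0.11
s 28.0 zc 12.8 act 22.1 lat -1.2 z 9.96 F -12.04 fz 4.37 Mz 0.02 tiltX -0.05
s 30.0 zc 13.0 act 23.8 lat -1.2 z 9.95 F -12.57 fz 3.73 Mz 0.03 tiltX -0.04
s 30.7 zc 13.1 act 24.2 lat -1.2 z 9.96 F -13.96 fz 3.94 Mz 0.04 tiltX -0.07
end s 0.0307 zc 0.0132 act 24.2 lat -1.2 z 9.95 F -13.67 fz 3.60 Mz 0.01 tiltX -0.07
61.96307100186395 25.4083
```

View pics/c4.png

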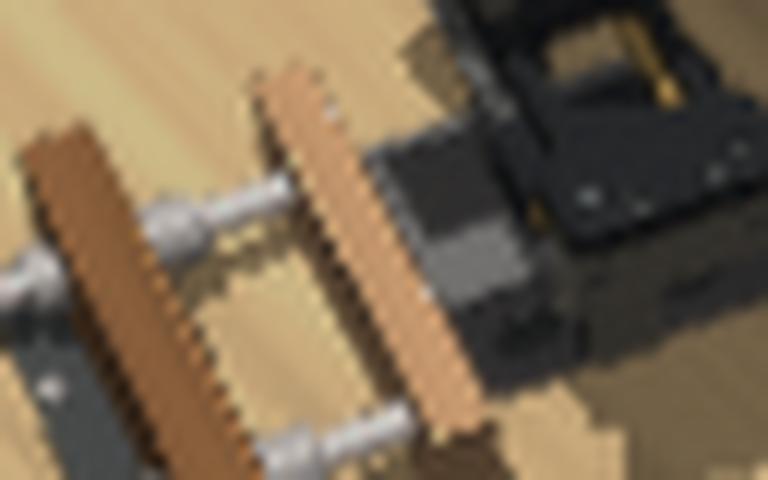

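```bash
python3 - <<'E'
from h import *
S=np.load("pics/S4.npy",allow_pickle=True).item()
g=lambda p:((p[0]+.5)/12-.5+250,(p[1]+.5)/12-.5+182)
for n,pp,z in(("strip",((312,65),(487,415),(432,435),(258,82)),.0465),("box",((372,157),(452,307)),.05)):
    for p in pp:
        w=ray(S,g(p),z)-SC;print(n,"x %.1f y %.1f"%(w@X*1e3,w@Y*1e3))
E
```

```text
strip x 23.1 y -67.0
strip x 25.7 y 68.4
strip x 41.5 y 68.2
strip x 39.1 y -67.7
box x 21.1 y -25.5
box x 21.1 y 33.0
```

```bash
python3 - <<'E'
from h import *
bot.hold(.5);e=bot.current_ee_pos();f=bot.current_contact_force()
S=bot.read_camera("scene")
q,_=blobs(S,(0,0,70),(179,75,255),(340,265,390,305));P=np.array([ray(S,p[0],.013)[:2] for p in q[0]]).astype(np.float32)
print(((e-SC)@X+.048)*1e3,f@X,f[2],cv2.minAreaRect(P),bot.current_clock())
bot.job_done()
E
```

```text
24.240468346412428 -13.665059671958977 3.1718595597538064 ((0.5871130228042603, 0.2107246369123459), (0.10141703486442566, 0.06847310811281204), 0.04041309654712677) 26.0083
the job is handed in; nothing more can be done
```

The cover is on the pad and the box is held against the strip. I handed the job in at 26.0 s with the arm still pushing.

**Cover:** I lifted it by its rib, laid it rib up and let go. The last check put it within about 3 mm of the pad's centre.

**Push on the strip:** I gripped the box low across its width, slid it along the bench, turned it square and pressed it against the strip. I estimate the push at about 10 N.
- **Strip travel:** the arm's position gives about 24–25 mm and the camera about 25 mm. The arm's figure depends on a contact point I know only to 1–2 mm.
- **Wrist force:** it reads 13.7 N along the push. I put the extra 3–4 N down to the box rubbing on the bench.
- **Squareness:** the twisting moment about the vertical is near zero and the tool leans less than 0.1°. The last crop disagreed slightly: the strip appeared about 1° askew, which is about the limit of that reading.
- **Box flat on the bench:** the bench still pushes up on it with about 3 N.

**Not perfect:**
- **Sideways offset:** the two cameras differ by about 4 mm sideways, and the box may sit 2–3 mm off the middle of the strip. I left it there rather than drag it while pressed.
- **Downward load:** it rose to about 18 N partway through the push. I eased it off before finishing.

I saw nothing else move, but I did not measure the other items again at the end.

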